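# Gauge a kit screw with pitch combs and keep the comb that fits

### The job

One at a time, from the robot's left to its right, slide each of the three toothed combs up its lane until it stops against the wooden screw lying across the lanes' ends. Leave the one comb whose teeth go fully home in the thread meshed there, and lay the other two down flat, not dropped and not one on the other, in the empty plywood tray. Leave everything else standing and lying where it is.

Things in the scene. Friction and masses are not known exactly. Their poses are not given: they have to be found in the camera images.
- board: Grey laminate gauging board with wooden lane walls, fixed. Origin on its underside; +x points away from the robot (turned up to 0.25 rad), +y to the robot's left. Deck from x = -115 to 230 mm, y +-118 mm, top at z = 18 mm. Three lanes along x, centred on y = +72, 0, -72 mm, 60 mm wide between walls 12 mm thick that run from x = -60 to 55 mm, top at z = 32 mm.
- nest (a point): On the board at x = 85, y = 0, z = 24 mm: the middle of the axis of the screw lying in the nest across the far ends of the lanes, along the board's y. That is the screw to gauge. Two spare screws lie parallel behind it, at board x = 160 and 203 mm, and are not used.
- lane_left (a point): On the deck in the middle of the left lane, at board x = 0, y = 72, z = 18 mm (axes as the board's).
- lane_middle (a point): On the deck in the middle of the middle lane, at board x = 0, y = 0, z = 18 mm (axes as the board's).
- lane_right (a point): On the deck in the middle of the right lane, at board x = 0, y = -72, z = 18 mm (axes as the board's).
- screw_1: One of three wooden screws, fixed, 40 mm over the crests, 28 mm core (thread 6 mm deep), 236 mm long, head at its -y end. The three differ in pitch (8 to 15 mm). Origin on its axis at mid-length, y along the axis. Which one lies in the nest changes from start to start.
- screw_2: One of three wooden screws, fixed, 40 mm over the crests, 28 mm core (thread 6 mm deep), 236 mm long, head at its -y end. The three differ in pitch (8 to 15 mm). Origin on its axis at mid-length, y along the axis. Which one lies in the nest changes from start to start.
- screw_3: One of three wooden screws, fixed, 40 mm over the crests, 28 mm core (thread 6 mm deep), 236 mm long, head at its -y end. The three differ in pitch (8 to 15 mm). Origin on its axis at mid-length, y along the axis. Which one lies in the nest changes from start to start.
- comb_p: One of three loose plywood pitch combs (about 70 g), one in each lane, which in which changes, at board x = -35 to -10 mm. Plate 80 (x) x 58 (y) x 12 mm, origin at the centre of its underside, teeth on its +x edge towards the screw, tips at x = 48 mm; rear edge at x = -40 mm. It slides with plain friction and 1 mm side play; push low at the middle of the rear edge with 3 to 10 N.
- fin_p (a point): Top middle of comb_p's upright grip fin, 12 mm thick (x) and 30 mm wide (y), on the comb at x = -12 mm, from z = 12 to 47 mm. The comb fits just one of the screws (unmarked: look or try). Pushed up until it stops, a fitting comb has its origin at board x = 23 mm; one that does not fit stops on the crests about 6 mm short, at 17 to 18 mm.
- comb_q: One of three loose plywood pitch combs (about 70 g), one in each lane, which in which changes, at board x = -35 to -10 mm. Plate 80 (x) x 58 (y) x 12 mm, origin at the centre of its underside, teeth on its +x edge towards the screw, tips at x = 48 mm; rear edge at x = -40 mm. It slides with plain friction and 1 mm side play; push low at the middle of the rear edge with 3 to 10 N.
- fin_q (a point): Top middle of comb_q's upright grip fin, 12 mm thick (x) and 30 mm wide (y), on the comb at x = -12 mm, from z = 12 to 47 mm. The comb fits just one of the screws (unmarked: look or try). Pushed up until it stops, a fitting comb has its origin at board x = 23 mm; one that does not fit stops on the crests about 6 mm short, at 17 to 18 mm.
- comb_r: One of three loose plywood pitch combs (about 70 g), one in each lane, which in which changes, at board x = -35 to -10 mm. Plate 80 (x) x 58 (y) x 12 mm, origin at the centre of its underside, teeth on its +x edge towards the screw, tips at x = 48 mm; rear edge at x = -40 mm. It slides with plain friction and 1 mm side play; push low at the middle of the rear edge with 3 to 10 N.
- fin_r (a point): Top middle of comb_r's upright grip fin, 12 mm thick (x) and 30 mm wide (y), on the comb at x = -12 mm, from z = 12 to 47 mm. The comb fits just one of the screws (unmarked: look or try). Pushed up until it stops, a fitting comb has its origin at board x = 23 mm; one that does not fit stops on the crests about 6 mm short, at 17 to 18 mm.
- tray: Empty open plywood tray, fixed, 230 (x) x 160 (y) x 30 mm high, walls and floor 5 mm, origin at the centre of its underside. It stands to the left or right of the board, the gift box on the other side. Two combs fit flat side by side, each with its length along the tray's y, at x = about -52 and +52 mm.
- gift: Closed green gift box, fixed, 204 x 134 x 100 mm high, origin at the centre of its underside. An obstacle.
- bottle_l: Full water bottle, loose, 62 mm across, 190 mm tall, standing; origin at the centre of its underside. Not to be disturbed.
- bottle_r: Full water bottle, loose, 62 mm across, 190 mm tall, standing; origin at the centre of its underside. Not to be disturbed.
- glue: White glue bottle, loose, 28 mm across, 100 mm tall, standing on the board between the nest screw and the spares; origin at the centre of its underside. Not to be disturbed.
- pencil: Flat yellow carpenter's pencil, loose, 12 x 140 (y) x 8 mm, on the table in front of the board; origin at the centre of its underside. Not to be disturbed.
- hoop: Flat plywood hoop, loose, 110 mm across, 6 mm thick, lying on the table; origin at the centre of its underside. Not to be disturbed.
- mug: White mug, loose, 80 mm across, 90 mm tall; origin at the centre of its underside. Not to be disturbed.
- nut: Round wooden nut, loose, 68 mm across, 30 mm tall, 42 mm hole; origin at the centre of its underside. Not to be disturbed.
Not all that is in view belongs to the job. Leave any blue look-alike of the comb_p alone.

How it is judged:
By the outcome, as a careful person would: the job done as asked, in the order asked, and still so for the second after the job is handed in, with the robot touching nothing.
It also fails if it takes over 70 s, if anything falls off the work surface, if the arm or the gripper's body presses on something with over 40 N, if the wrist force passes 120 N, or if a joint passes its speed limit or range.

### The arm

A 6-joint arm with a two-finger parallel gripper is mounted at the origin on the work surface. World frame = base frame: x ahead of the robot, y to its left, z up, the work surface at z = 0. Lengths are in m, angles in rad, forces in N, time in s.
With the tool pointing down it reaches from about 0.225 to 0.875 m from the base axis. Payload 3.4 kg.
Tool frame: the origin (TCP) lies at the very end of the fingers, on their centre line; the grasp point (between the pads) lies 19 mm behind it; z points along the fingers, y is the line along which they close (so a half turn about z gives the same grasp; the last joint's range is limited). The gripper opens to 85 mm and grips with 20 to 120 N. Pads are 22 mm wide; open, the fingers measure 114 mm over their backs; the gripper's body (76 mm by 85 mm) begins 54 mm behind the grasp point. The pads swing forward as they close: fully open they stand 13 mm farther back than shut.
Start: joints at [1.135, 0.276, 1.505, -0, 1.361, -0.121], TCP at [0.178, 0.547, 0.231] pointing down, gripper open.
Joint ranges: [-2.89, 2.89], [-0.75, 2.08], [0.22, 2.7], [-1.18, 4.32], [0.11, 2.71], [-2.7, 2.7]. Speed limits (rad/s): [2.57, 2.57, 3.14, 3.14, 3.14, 3.14].

### API

Orientations are given as a unit quaternion [w, x, y, z].
In Python, from rig import readout, vision, manip gives the robot as it stands.
- The arm moves only by the shell command python3 -m handwheel 'ROWS' [FORCE]. ROWS is JSON, a list of rows, each a list of 3 entries, a list of its own where there are three numbers: the shift along the tool's x, y, z in mm, then the turn, a rotation vector about the tool's x, y, z in units of 6 degrees (1.0 is 6 degrees), then the closure, from -1 (fully open) to 1 (shut), so that 0 is half open. A call has 1 to 20 rows; each row shifts and turns the commanded pose from where the row before left it, along the tool's axes as they then stand; what a row does not reach is not made up. A row lasts 1/8 s, in which the tool goes at most 62.5 mm and 10.7 degrees, less where a joint would pass 70% of its speed; a pose out of reach is approached as far as the arm can. A call is refused whole if a number of a shift passes 62.5 or a number of a turn 1, either way. A call with a gripper value outside its range is refused whole. The fingers move at their own pace and stop on an object; FORCE is the grip in N (left out, the last holds). Time passes only in rows, so rows that do not move let the fingers close. It gives the time, the measured TCP pose, the force, the opening and the grip force at its end, in the units of the state.
- readout.get_state(): the state, without advancing time (a new reading comes with each control period).
- vision.get_image(name): name is "side" or "top"; returns the picture (400x640x3 uint8, blue, green, red); there is no depth.
- vision.camera_params(name): a dict with "intrinsics" (3x3 intrinsics, pixels), "rvec" (rotation vector, rad) and "tvec" (3), from world to camera coordinates, as OpenCV has them. Camera axes: x right, y down, z forward; pixel columns grow to the right and rows downward; lengths in m; the calibration is good to about 2 mm. A picture is of the moment at which its call begins. camera_params takes no time and is no camera call.
- manip.sign_off(): hands the job in; it is judged then, once.
The state is a dict: "clock": time; "qpos": joint angles; "qd": joint speeds; "effort": joint torques, N m; "position": TCP position; "ee_rot": TCP orientation; "contact_force": force on the tool from outside, world axes, zero at the start; "moment": the same for the moment, N m; "width": finger opening in m; "gripper_force": force on a finger pad.
Only numpy, scipy, OpenCV 4.12 (cv2) and the standard library are available. Lean on these libraries where they do the work, as an engineer would, in place of code of your own. Each camera call takes 0.05 s, during which the arm holds its last target. There are 200 camera calls.

## Working session

There is one attempt and no reset: what is moved stays moved. The work goes in short steps, Python scripts to look and compute and a shell command to move; the robot and the scene stay as the last step left them, time stands still between calls to the robot, and variables do not carry over. Pictures are saved under pics/ and viewed, at most 10 in all, crops included, and the job is handed in when it is done.

```bash
ls; mkdir -p pics
python3 - <<'E'
from rig import readout, vision
import cv2,numpy as np
s=readout.get_state();print({k:np.round(v,4).tolist() for k,v in s.items()})
for n in("top","side"):
    cv2.imwrite(f"pics/{n}0.png",vision.get_image(n));p=vision.camera_params(n)
    print(n,p); R=cv2.Rodrigues(np.array(p["rvec"]))[0];print(-R.T@np.array(p["tvec"]).ravel())
E
```

```text
pics
{'clock': 0.0, 'qpos': [1.135, 0.2766, 1.5061, 0.0, 1.3607, -0.121], 'qd': [-0.0002, 0.001, 0.0001, -0.0015, 0.0017, -0.0032], 'effort': [-0.0016, -41.6774, -24.5806, -0.0001, 0.011, -0.0], 'position': [0.1778, 0.5462, 0.2304], 'ee_rot': [-0.0003, 0.1567, 0.9876, -0.0009], 'contact_force': [-0.5834, -0.096, -0.2736], 'moment': [-0.0498, 0.0096, -0.0149], 'gripper_force': 0.0, 'width': 0.0857}
top {'intrinsics': array([[473.69887125,   0.        , 317.9347885 ],
       [  0.        , 473.69887125, 206.28423751],
       [  0.        ,   0.        ,   1.        ]]), 'rvec': array([ 2.20339436, -2.17907868,  0.07376172]), 'tvec': array([0.05095037, 0.50085067, 1.53792722])}
[0.40209041 0.06232137 1.5662397 ]
side {'intrinsics': array([[469.77826311,   0.        , 318.22335155],
       [  0.        , 469.77826311, 198.93022563],
       [  0.        ,   0.        ,   1.        ]]), 'rvec': array([ 2.11246081, -0.89251977,  0.45399594]), 'tvec': array([-0.32128475,  0.28217404,  0.93253351])}
[-0.18667063 -0.59613337  0.8137837 ]
```

View pics/top0.png

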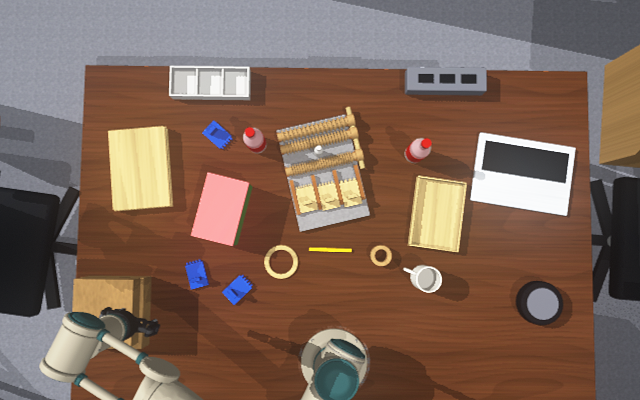

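View pics/side0.png

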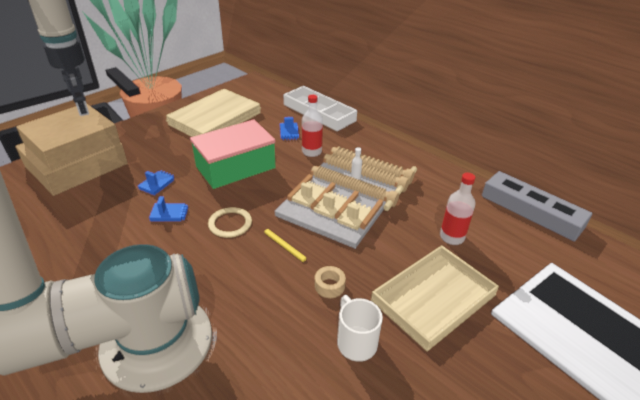

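The top view shows the board at about (323,170) px, turned slightly. The tray is at (438,214) on the robot's right, the gift box at (220,209) and the blue look-alikes are on the left. I'll enlarge the board and the tray.

Run:
```python
import cv2,numpy as np
t=cv2.imread("pics/top0.png")
a=cv2.resize(t[100:240,265:385],None,fx=4.2,fy=4.2,interpolation=cv2.INTER_CUBIC)
b=cv2.resize(t[170:260,402:472],None,fx=4.2,fy=4.2,interpolation=cv2.INTER_CUBIC)
o=np.zeros((588,800,3),np.uint8);o[:588,:504]=a[:588,:504];o[:378,504:504+294]=b[:378,:294]
cv2.imwrite("pics/crop0.png",o)
```

```text
(no output)
```

View pics/crop0.png

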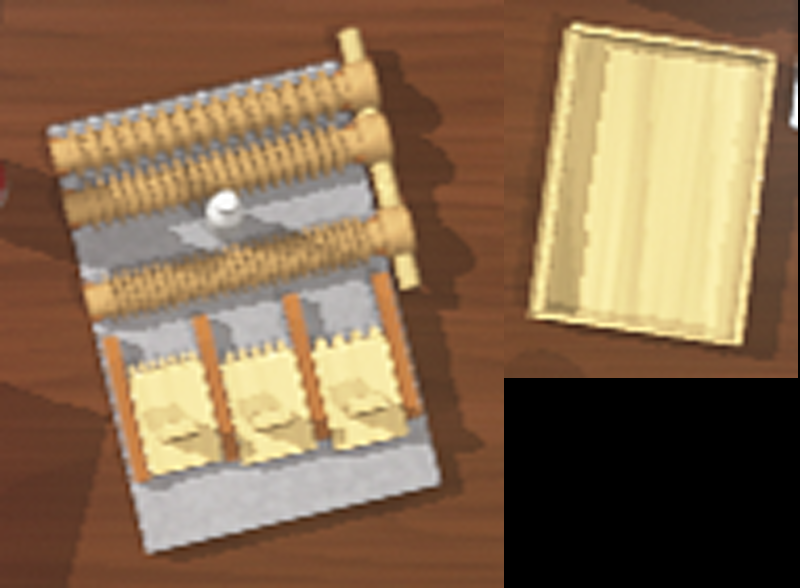

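The enlarged crop shows the deck's near corners at (148,553) and (440,485), the lane walls, the three combs near the middle of their lanes, and the tray corners. I'll fit the board and tray poses from these.

```bash
cat > h.py <<'E'
import numpy as np,cv2,json,os
from scipy.optimize import least_squares
from scipy.spatial.transform import Rotation as Ro
from rig import readout,vision
def proj(n,P):
    p=vision.camera_params(n);return cv2.projectPoints(np.float64(P),p["rvec"],p["tvec"],p["intrinsics"],None)[0][:,0]
def unproj(n,uv,z):
    p=vision.camera_params(n);K=p["intrinsics"];R=cv2.Rodrigues(p["rvec"])[0];c=-R.T@p["tvec"]
    d=(R.T@np.linalg.inv(K)@np.c_[uv,np.ones(len(uv))].T).T;return c+d*((z-c[2])/d[:,2])[:,None]
def w(pose,P):
    P=np.atleast_2d(np.float64(P))/1000;x,y,a=pose;c,s=np.cos(a),np.sin(a)
    return np.c_[x+c*P[:,0]-s*P[:,1],y+s*P[:,0]+c*P[:,1],P[:,2]]
def inv(pose,W):
    W=np.atleast_2d(W);x,y,a=pose;c,s=np.cos(a),np.sin(a);d=W[:,:2]-[x,y]
    return np.c_[c*d[:,0]+s*d[:,1],-s*d[:,0]+c*d[:,1],W[:,2]]*1000
def st(): 
    s=readout.get_state();w_,x,y,z=s["ee_rot"];return s,Ro.from_quat([x,y,z,w_])
def go(pose,p,yhead):
    """tool-frame shift mm & turn (6deg units) to TCP at p (pose frame, mm), tool down, tool y heading yhead (pose frame rad, mod pi)"""
    s,R=st();W=w(pose,p)[0];d=R.inv().apply(W-s["position"])*1000
    a=yhead+pose[2];ty=np.array([np.cos(a),np.sin(a),0]);
    if ty@R.as_matrix()[:,1]<0: ty=-ty
    tz=np.array([0,0,-1.]);T=Ro.from_matrix(np.c_[np.cross(ty,tz),ty,tz])
    print("shift",d.round(1),"turn",((R.inv()*T).as_rotvec()/np.radians(6)).round(2),"tool now",inv(pose,s["position"]).round(1))
if os.path.exists("poses.json"): B,T=[np.array(v) for v in json.load(open("poses.json")).values()]
E
python3 - <<'E'
from h import *
f=lambda a,o:(np.array(a)+.5)/4.2-.5+o
bu=f([(148,553),(440,485),(48,128),(111,337),(203,317),(291,295),(381,275),(140,480),(230,460),(321,438),(415,415)],[265,100])
bp=[(-115,118,18),(-115,-118,18),(230,118,18)]+[(55,y,32) for y in(108,36,-36,-108)]+[(-60,y,32) for y in(108,36,-36,-108)]
tu=f([(66,22),(272,55),(239,345),(25,318)],[402,170]);tp=[(115,80,30),(115,-80,30),(-115,-80,30),(-115,80,30)]
P=[]
for u,p,x0 in((bu,bp,(.55,.05,.2)),(tu,tp,(.4,-.3,-.1))):
    r=least_squares(lambda q:(proj("top",w(q,p))-u).ravel(),x0,loss="soft_l1");P.append(r.x);print(r.x,(proj("top",w(r.x,p))-u).round(1).tolist())
json.dump(dict(B=P[0].tolist(),T=P[1].tolist()),open("poses.json","w"));B=P[0]
c=f([(131,360),(206,353),(145,474),(222,460),(228,350),(286,343),(240,464),(313,448),(312,345),(380,330),(332,448),(408,432)],[265,100])
print(inv(B,unproj("top",c,.030)).round(1))
side={"board":w(B,[(-115,118,18),(-115,-118,18),(230,118,18)]),"tray":w(P[1],tp)}
for k,v in side.items():print(k,proj("side",v).round().tolist())
go(B,(-95,72,100),np.pi/2)
E
```

```text
[0.55695844 0.02857148 0.23864737] [[-0.4, 0.1], [0.3, 0.0], [0.1, -0.5], [-0.4, -0.1], [-0.8, -0.3], [-0.2, -0.0], [-0.2, -0.2], [0.5, 0.2], [0.7, -0.0], [0.7, 0.2], [-0.1, 0.7]]
[ 0.48024325 -0.33212511 -0.13092813] [[0.3, 0.4], [-0.2, -0.6], [-1.0, 0.4], [0.9, -0.2]]
[[  33.5   95.6   30. ]
 [  25.7   37.7   30. ]
 [ -55.2  104.8   30. ]
 [ -58.1   44.4   30. ]
 [  24.2   20.5   30. ]
 [  19.3  -24.6   30. ]
 [ -64.2   31.5   30. ]
 [ -64.9  -26.3   30. ]
 [  13.3  -43.9   30. ]
 [  12.8  -98.1   30. ]
 [ -68.2  -40.7   30. ]
 [ -69.4 -100.9   30. ]]
board [[273.0, 211.0], [354.0, 244.0], [336.0, 149.0]]
tray [[440.0, 245.0], [497.0, 286.0], [428.0, 343.0], [370.0, 291.0]]
shift [-402.2 -363.4  131. ] turn [-0.01 -0.01 -5.29] tool now [[-246.   592.7  230.5]]
```

```bash
python3 -m handwheel '[[[0,0,0],[0,0,-0.88],1],[[0,0,0],[0,0,-0.88],1],[[0,0,0],[0,0,-0.88],1],[[0,0,0],[0,0,-0.88],1],[[0,0,0],[0,0,-0.88],1],[[0,0,0],[0,0,-0.88],1],[[-17,-58,0],[0,0,0],1],[[-17,-58,0],[0,0,0],1],[[-17,-58,0],[0,0,0],1],[[-17,-58,0],[0,0,0],1],[[-17,-58,0],[0,0,0],1],[[-17,-58,0],[0,0,0],1],[[-17,-58,0],[0,0,0],1],[[-17,-58,0],[0,0,0],1],[[-17,-58,0],[0,0,0],1],[[0,0,0],[0,0,0],1]]' 40; python3 -c "
from h import *
go(B,(-100,72,23),np.pi/2);print(st()[0]['contact_force'],st()[0]['width'])"
```

```text
clock: 2.1
position: [0.4518, 0.072, 0.2309]
ee_rot: [0.0, -0.116, 0.993, -0.001]
contact_force: [-0.6, 0.7, 0.3]
width: -0.0001
gripper_force: 0.0
shift [  8.1   5.1 207.8] turn [-0.01 -0.   -0.07] tool now [[-92.   67.1 230.9]]
[-0.55455022  0.71515243  0.30060365] -0.00013749494058205294
```

```bash
python3 -m handwheel '[[[4,2.5,50],[0,0,-0.07],1],[[4,2.5,50],[0,0,0],1],[[0,0,50],[0,0,0],1],[[0,0,40],[0,0,0],1],[[0,0,17],[0,0,0],1],[[0,0,0],[0,0,0],1]]'
python3 - <<'E'
from h import *
go(B,(-69,72,23),np.pi/2);s=st()[0];print(s['contact_force'],s['clock'])
cv2.imwrite("pics/s1.png",cv2.resize(vision.get_image("side")[120:270,240:440],None,fx=4,fy=4,interpolation=cv2.INTER_CUBIC))
E
```

```text
clock: 2.85
position: [0.4389, 0.0795, 0.0231]
ee_rot: [-0.002, -0.123, 0.992, 0.0]
contact_force: [0.9, 0.1, -0.1]
width: -0.0001
gripper_force: 0.0
shift [-33.7  -5.7  -0.1] turn [ 0.01 -0.04  0.08] tool now [[-102.7   77.4   23.1]]
[ 0.94451962  0.08262439 -0.12111483] 2.85
```

View pics/s1.png

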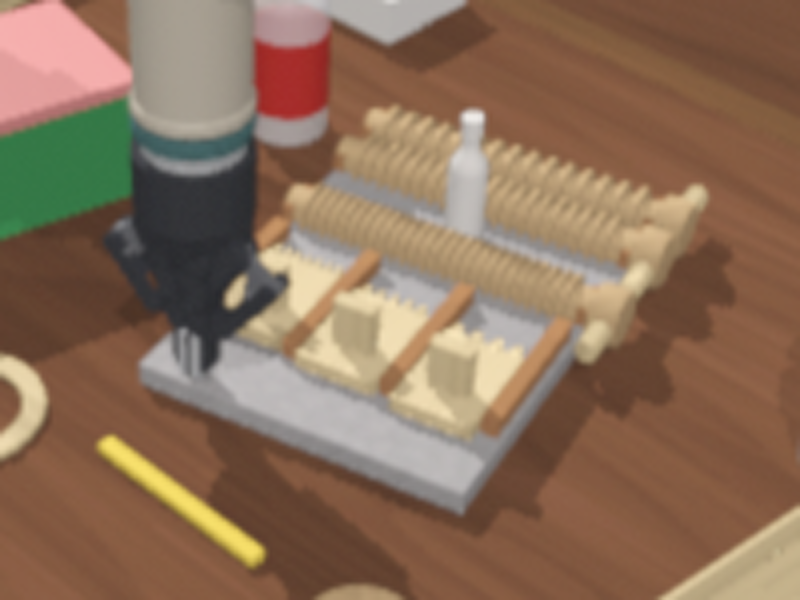

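The fingers (200,370) are down behind the left comb, clear of the walls and the pencil. I'll push it now.

```bash
python3 -m handwheel '[[[-8,-5.5,0],[0,0,0.05],1],[[-8,0,0],[0,0,0],1],[[-8,0,0],[0,0,0],1],[[-6,0,0],[0,0,0],1],[[-6,0,0],[0,0,0],1],[[-6,0,0],[0,0,0],1],[[-6,0,0],[0,0,0],1],[[-6,0,0],[0,0,0],1],[[0,0,0],[0,0,0],1],[[0,0,0],[0,0,0],1]]'; python3 -c "
from h import *
go(B,(-34,72,23),np.pi/2)"
```

```text
clock: 4.15
position: [0.4946, 0.0861, 0.0243]
ee_rot: [-0.0, -0.12, 0.993, 0.0]
contact_force: [1.2, -0.4, 0.4]
width: -0.0002
gripper_force: 0.0
shift [-13.    1.3   1.3] turn [ 0.   -0.    0.02] tool now [[-47.   70.6  24.3]]
```

```bash
python3 -m handwheel '[[[-4,0,0],[0,0,0],1],[[-4,1,0],[0,0,0],1],[[-2,0,1],[0,0,0],1],[[0,0,0],[0,0,0],1],[[0,0,0],[0,0,0],1]]'; python3 -c "
from h import *
go(B,(-34,72,23),np.pi/2)"; python3 -m handwheel '[[[-2,0,0],[0,0,0],1],[[0,0,0],[0,0,0],1],[[0,0,0],[0,0,0],1]]'; python3 -c "
from h import *
go(B,(-34,72,23),np.pi/2)"
```

```text
clock: 4.78
position: [0.5042, 0.0895, 0.0233]
ee_rot: [0.0, -0.12, 0.993, 0.0]
contact_force: [0.0, 0.5, -0.5]
width: -0.0002
gripper_force: 0.0
shift [-2.9  0.3  0.3] turn [0.   0.   0.02] tool now [[-36.9  71.7  23.3]]
clock: 5.15
position: [0.5062, 0.0899, 0.0233]
ee_rot: [0.0, -0.12, 0.993, 0.0]
contact_force: [-0.4, 0.0, 0.1]
width: -0.0002
gripper_force: 0.0
shift [-0.8  0.4  0.3] turn [0.   0.   0.01] tool now [[-34.8  71.6  23.3]]
```

```bash
python3 -m handwheel '[[[-2,0,0],[0,0,0],1],[[0,0,0],[0,0,0],1]]'; python3 -m handwheel '[[[-2,0,0],[0,0,0],1],[[0,0,0],[0,0,0],1]]';python3 -c "
from h import *
go(B,(-34,72,23),np.pi/2)"
```

```text
clock: 5.4
position: [0.5083, 0.0904, 0.0233]
ee_rot: [0.0, -0.12, 0.993, 0.0]
contact_force: [-0.6, -0.7, 0.2]
width: 0.0003
gripper_force: 0.0
clock: 5.65
position: [0.5103, 0.0909, 0.0233]
ee_rot: [0.0, -0.12, 0.993, 0.0]
contact_force: [0.4, 0.5, -0.3]
width: 0.0003
gripper_force: 0.0
shift [3.4 0.4 0.3] turn [0.   0.   0.02] tool now [[-30.6  71.6  23.3]]
```

```bash
python3 -m handwheel '[[[-2,0,0],[0,0,0],1],[[0,0,0],[0,0,0],1]]'; python3 -m handwheel '[[[-2,0,0],[0,0,0],1],[[0,0,0],[0,0,0],1]]';python3 - <<'E'
from h import *
go(B,(-34,72,23),np.pi/2)
cv2.imwrite("pics/s2.png",cv2.resize(vision.get_image("side")[120:270,240:440],None,fx=4,fy=4,interpolation=cv2.INTER_CUBIC))
E
```

```text
clock: 5.9
position: [0.5123, 0.0914, 0.0233]
ee_rot: [0.0, -0.12, 0.993, 0.0]
contact_force: [-0.2, 0.1, 0.1]
width: 0.0002
gripper_force: 0.0
clock: 6.15
position: [0.5142, 0.0919, 0.0233]
ee_rot: [0.0, -0.12, 0.993, 0.0]
contact_force: [0.1, -0.1, -0.3]
width: 0.0
gripper_force: 0.0
shift [7.4 0.4 0.3] turn [0.   0.01 0.01] tool now [[-26.6  71.6  23.3]]
```

View pics/s2.png

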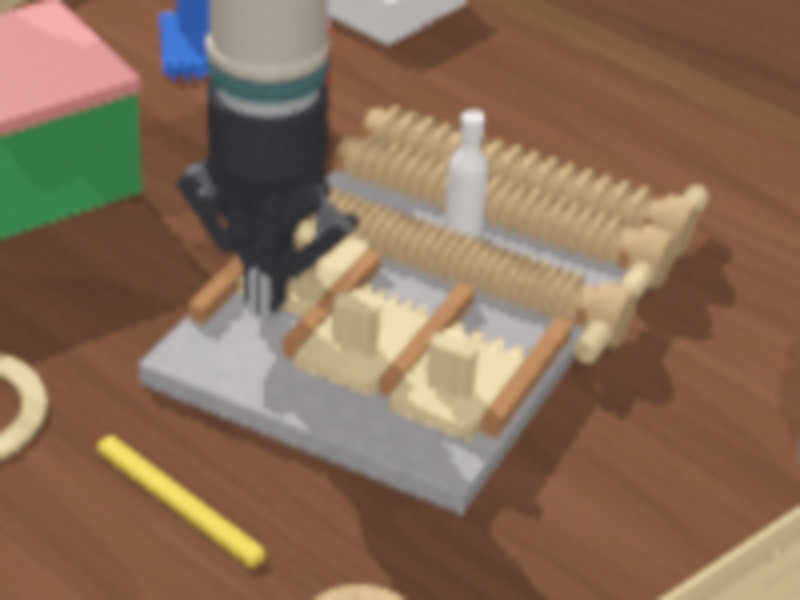

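The left comb has slid up ahead of the fingers (265,300) and still has a little way to go.

```bash
python3 -m handwheel '[[[-1.5,0,0],[0,0,0],1],[[0,0,0],[0,0,0],1]]'; python3 -m handwheel '[[[-1,0,0],[0,0,0],1],[[0,0,0],[0,0,0],1]]'|sed -n 2,4p
```

```text
clock: 6.45
position: [0.5155, 0.0922, 0.0233]
ee_rot: [0.0, -0.12, 0.993, 0.0]
contact_force: [0.6, 0.6, 0.4]
width: 0.0002
gripper_force: 0.0
position: [0.5156, 0.0923, 0.0232]
ee_rot: [-0.001, -0.12, 0.993, -0.0]
contact_force: [-2.9, -2.0, 1.1]
```

```bash
python3 -m handwheel '[[[-1,0,0],[0,0,0],1],[[0,0,0],[0,0,0],1]]'|sed -n 2,4p; python3 -m handwheel '[[[-1,0,0],[0,0,0],1],[[0,0,0],[0,0,0],1]]'|sed -n 2,4p
```

```text
position: [0.5157, 0.0924, 0.0231]
ee_rot: [-0.002, -0.12, 0.993, -0.0]
contact_force: [-4.8, -1.8, 3.4]
position: [0.5158, 0.0924, 0.023]
ee_rot: [-0.002, -0.12, 0.993, -0.0]
contact_force: [-5.4, -3.0, 4.9]
```

```bash
python3 -m handwheel '[[[10,0,0],[0,0,0],1],[[30,0,0],[0,0,0],1],[[35,0,0],[0,0,0],1],[[0,0,0],[0,0,0],1],[[0,-36,0],[0,0,0],1],[[0,-36,0],[0,0,0],1],[[0,0,0],[0,0,0],1],[[0,0,0],[0,0,0],1]]'; python3 -c "
from h import *
print(inv(B,[.5158,.0924,.023]))
go(B,(-50,0,23),np.pi/2)"
```

```text
clock: 8.2
position: [0.4633, 0.0053, 0.0233]
ee_rot: [0.001, -0.119, 0.993, 0.0]
contact_force: [-0.2, 0.9, 0.3]
width: -0.0002
gripper_force: 0.0
[[-24.90362683  71.74891307  23.        ]]
shift [-46.5   0.4   0.4] turn [0.   0.01 0.01] tool now [[-96.5  -0.5  23.3]]
```

```bash
python3 -m handwheel '[[[-8,0.5,0],[0,0,0],1],[[-8,0,0],[0,0,0],1],[[-6,0,0],[0,0,0],1],[[-6,0,0],[0,0,0],1],[[-6,0,0],[0,0,0],1],[[-6,0,0],[0,0,0],1],[[-6,0,0],[0,0,0],1],[[-6,0,0],[0,0,0],1],[[-5,0,0],[0,0,0],1],[[-3,0,0],[0,0,0],1],[[-2,0,0],[0,0,0],1],[[-1,0,0],[0,0,0],1],[[0,0,0],[0,0,0],1]]'; python3 -m handwheel '[[[-1,0,0],[0,0,0],1],[[-1,0,0],[0,0,0],1],[[0,0,0],[0,0,0],1]]'|sed -n 2,4p;  python3 -c "
from h import *
go(B,(-25,0,23),np.pi/2)"
```

```text
clock: 9.82
position: [0.5237, 0.0206, 0.0233]
ee_rot: [0.0, -0.12, 0.993, 0.0]
contact_force: [0.9, 0.1, 0.2]
width: 0.0001
gripper_force: 0.0
position: [0.5257, 0.0211, 0.0233]
ee_rot: [0.0, -0.12, 0.993, 0.0]
contact_force: [0.9, 0.3, -1.1]
shift [-7.1 -0.1  0.3] turn [0.   0.   0.01] tool now [[-32.1   0.1  23.3]]
```

```bash
python3 -m handwheel '[[[-1,0,0],[0,0,0],1],[[-1,0,0],[0,0,0],1],[[0,0,0],[0,0,0],1]]'|sed -n 2,4p;  python3 -c "
from h import *
go(B,(-25,0,23),np.pi/2)"
```

```text
position: [0.5271, 0.0215, 0.0232]
ee_rot: [-0.0, -0.12, 0.993, 0.0]
contact_force: [-1.9, -0.6, 1.2]
shift [-5.7 -0.2  0.2] turn [ 0.   -0.01  0.02] tool now [[-30.7   0.2  23.2]]
```

```bash
python3 -m handwheel '[[[-1,0,0],[0,0,0],1],[[-1,0,0],[0,0,0],1],[[-1,0,0],[0,0,0],1],[[0,0,0],[0,0,0],1]]'|sed -n 2,4p;  python3 -c "
from h import *
go(B,(-25,0,23),np.pi/2)"; python3 -m handwheel '[[[10,0,0],[0,0,0],1],[[30,0,0],[0,0,0],1],[[32,0,0],[0,0,0],1],[[0,0,0],[0,0,0],1],[[0,-36,0],[0,0,0],1],[[0,-36,0],[0,0,0],1],[[0,0,0],[0,0,0],1],[[0,0,0],[0,0,0],1]]'; python3 -c "
from h import *
go(B,(-35,-72,23),np.pi/2)"
```

```text
position: [0.5273, 0.0218, 0.023]
ee_rot: [-0.003, -0.12, 0.993, -0.0]
contact_force: [-6.9, -3.4, 6.1]
shift [-5.5 -0.4 -0. ] turn [ 0.01 -0.06  0.02] tool now [[-30.5   0.4  23. ]]
clock: 12.08
position: [0.4781, -0.0645, 0.0233]
ee_rot: [0.0, -0.119, 0.993, 0.0]
contact_force: [-0.1, 0.4, 0.8]
width: -0.0002
gripper_force: 0.0
shift [-63.6  -0.2   0.3] turn [0.   0.01 0.01] tool now [[-98.6 -71.8  23.3]]
```

The middle comb stopped 5.6 mm short of the left one, so the left comb probably fits. I'll push the right comb.

```bash
python3 -m handwheel '[[[-8,0,0],[0,0,0],1],[[-8,0,0],[0,0,0],1],[[-6,0,0],[0,0,0],1],[[-6,0,0],[0,0,0],1],[[-6,0,0],[0,0,0],1],[[-6,0,0],[0,0,0],1],[[-6,0,0],[0,0,0],1],[[-6,0,0],[0,0,0],1],[[-6,0,0],[0,0,0],1],[[-4,0,0],[0,0,0],1],[[-2,0,0],[0,0,0],1],[[-1,0,0],[0,0,0],1],[[-1,0,0],[0,0,0],1],[[0,0,0],[0,0,0],1]]'|sed -n 2,4p; python3 -m handwheel '[[[-1,0,0],[0,0,0],1],[[-1,0,0],[0,0,0],1],[[-1,0,0],[0,0,0],1],[[0,0,0],[0,0,0],1]]'|sed -n 2,4p;  python3 -c "
from h import *
go(B,(-25,-72,23),np.pi/2)"
```

```text
position: [0.5418, -0.0491, 0.0233]
ee_rot: [0.0, -0.12, 0.993, 0.0]
contact_force: [0.4, 0.3, -0.1]
position: [0.5444, -0.0484, 0.0233]
ee_rot: [-0.0, -0.12, 0.993, 0.0]
contact_force: [-1.7, -0.9, 1.3]
shift [-5.4 -0.2  0.3] turn [ 0.   -0.    0.02] tool now [[-30.4 -71.8  23.3]]
```

```bash
python3 -m handwheel '[[[-1,0,0],[0,0,0],1],[[-1,0,0],[0,0,0],1],[[-1,0,0],[0,0,0],1],[[0,0,0],[0,0,0],1]]'|sed -n 2,4p;  python3 -c "
from h import *
go(B,(-25,-72,23),np.pi/2)"; python3 -m handwheel '[[[10,0,0],[0,0,0],1],[[20,0,0],[0,0,0],1],[[0,0,-40],[0,0,0],1],[[0,0,-50],[0,0,0],1],[[0,0,0],[0,0,0],0.3],[[0,0,0],[0,0,0],0.3]]'
python3 - <<'E'
from h import *
go(B,(5,-72,110),0);print(st()[0]['qpos'].round(2) if hasattr(st()[0]['qpos'],'round') else st()[0]['qpos'])
im=vision.get_image("top");cv2.imwrite("pics/t2.png",im)
cv2.imwrite("pics/t2c.png",cv2.resize(im[100:240,265:385],None,fx=4.2,fy=4.2,interpolation=cv2.INTER_CUBIC))
E
```

```text
position: [0.5447, -0.0482, 0.0232]
ee_rot: [-0.003, -0.12, 0.993, -0.0]
contact_force: [-7.9, -4.0, 5.9]
shift [-5.1 -0.4  0.2] turn [ 0.01 -0.05  0.03] tool now [[-30.1 -71.7  23.2]]
clock: 15.58
position: [0.5183, -0.0546, 0.1131]
ee_rot: [0.0, -0.12, 0.993, 0.0]
contact_force: [0.1, 0.8, -0.6]
width: 0.0298
gripper_force: 0.0
shift [-62.2  -0.4   3.2] turn [-1.000e-02  1.000e-02 -1.499e+01] tool now [[-57.2 -71.7 113.1]]
[-0.24  0.29  1.8   0.    1.05 -2.05]
```

View pics/t2c.png

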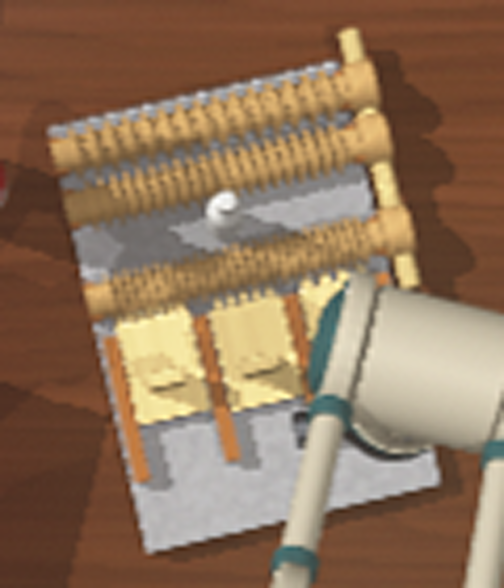

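The top view shows the left comb home in the thread (teeth hidden at 150,315). The middle comb's tips stand on the crests (240,300), and the right one is behind the arm. The left comb fits, so I'll fetch the right comb first.

```bash
python3 -m handwheel '[[[-32,0,0],[0,0,0],0.3],[[-31,0,0],[0,0,0],0.3],[[0,0,0],[0,0,1],0.3],[[0,0,0],[0,0,1],0.3],[[0,0,0],[0,0,1],0.3],[[0,0,0],[0,0,1],0.3],[[0,0,0],[0,0,1],0.3],[[0,0,0],[0,0,1],0.3],[[0,0,0],[0,0,1],0.3],[[0,0,0],[0,0,1],0.3],[[0,0,0],[0,0,1],0.3],[[0,0,0],[0,0,1],0.3],[[0,0,0],[0,0,1],0.3],[[0,0,0],[0,0,1],0.3],[[0,0,0],[0,0,1],0.3],[[0,0,0],[0,0,1],0.3],[[0,0,0],[0,0,1],0.3],[[0,0,0],[0,0,0],0.3]]'; python3 -c "
from h import *
go(B,(6,-72,39),0);print(st()[0]['qpos'])"
```

```text
clock: 17.88
position: [0.5787, -0.0396, 0.1115]
ee_rot: [-0.001, 0.617, 0.787, -0.001]
contact_force: [0.6, -0.3, 0.3]
width: 0.03
gripper_force: 0.0
shift [-0.8  1.2 72.5] turn [-0.03 -0.01  0.03] tool now [[  5.  -71.4 111.5]]
[-1.88424463e-01  3.74709291e-01  1.67252568e+00  3.29974446e-04
  1.09744846e+00 -4.29950092e-01]
```

```bash
python3 -m handwheel '[[[0,1,30],[0,0,0],0.3],[[0,0,26],[0,0,0],0.3],[[0,0,14],[0,0,0],0.3],[[0,0,6],[0,0,0],0.3],[[0,0,0],[0,0,0],0.3]]' 30; python3 -c "
from h import *
go(B,(6,-72,35),0)"; python3 -m handwheel '[[[0,0,0],[0,0,0],1],[[0,0,0],[0,0,0],1],[[0,0,0],[0,0,0],1]]' 30; python3 -c "
from h import *
go(B,(6,-72,35),0)"
```

```text
clock: 18.5
position: [0.5807, -0.0396, 0.0372]
ee_rot: [-0.0, 0.617, 0.787, 0.0]
contact_force: [-0.6, 0.6, 0.2]
width: 0.0297
gripper_force: 0.0
shift [-0.1 -0.9  2.2] turn [-0.   -0.    0.02] tool now [[  6.9 -71.9  37.2]]
clock: 18.88
position: [0.5814, -0.0397, 0.0382]
ee_rot: [0.001, 0.617, 0.787, 0.001]
contact_force: [1.0, 0.8, 4.7]
width: 0.0112
gripper_force: 31.3
shift [ 0.1 -1.6  3.2] turn [0.02 0.01 0.02] tool now [[  7.6 -72.1  38.2]]
```

```bash
python3 -m handwheel '[[[0,-3,0],[0,0,0],1],[[0,-4,-3],[0,0,0],1],[[0,0,-20],[0,0,0],1],[[0,0,-40],[0,0,0],1],[[0,0,0],[0,0,0],1]]'
python3 - <<'E'
from h import *
print(unproj("top",np.array([[427,142],[411,157]]),.19)[0],unproj("top",np.array([[411,157],[417,150]]),.0))
for sx in(-52,52):
  print(sx,w(T,(sx,-15,25)));go(T,(sx,-15,100),np.pi/2)
s=st()[0];print(s['width'],s['gripper_force'],s['qpos'])
E
```

```text
clock: 19.5
position: [0.5749, -0.0417, 0.1028]
ee_rot: [0.002, 0.617, 0.787, 0.001]
contact_force: [0.1, 0.2, -1.2]
width: 0.0118
gripper_force: 30.8
[ 0.68214587 -0.26133533  0.19      ] [[ 0.66956685 -0.25237748  0.        ]
 [ 0.69339468 -0.27247604  0.        ]]
-52 [[ 0.42672999 -0.3402079   0.025     ]]
shift [-254.7 -215.     2.4] turn [  0.02   0.04 -11.46] tool now [[ 56.  300.3 102.8]]
52 [[ 0.52983987 -0.35378556  0.025     ]]
shift [-292.4 -118.1    2.9] turn [  0.02   0.04 -11.46] tool now [[ 56.  300.3 102.8]]
0.011750126013737039 30.756459832191467 [-1.92968106e-01  3.74718959e-01  1.69801465e+00 -2.22529545e-04
  1.06421588e+00 -4.33120684e-01]
```

```bash
python3 -m handwheel '[[[-25,-21,0],[0,0,0],1],[[-42,-36,0],[0,0,0],1],[[-42,-36,0],[0,0,0],1],[[-42,-36,0],[0,0,0],1],[[-42,-36,0],[0,0,0],1],[[-37,-30,0],[0,0,0],1],[[-25,-20,0],[0,0,0],1],[[0,0,0],[0,0,-0.96],1],[[0,0,0],[0,0,-0.96],1],[[0,0,0],[0,0,-0.96],1],[[0,0,0],[0,0,-0.96],1],[[0,0,0],[0,0,-0.96],1],[[0,0,0],[0,0,-0.96],1],[[0,0,0],[0,0,-0.96],1],[[0,0,0],[0,0,-0.96],1],[[0,0,0],[0,0,-0.96],1],[[0,0,0],[0,0,-0.96],1],[[0,0,0],[0,0,-0.96],1],[[0,0,0],[0,0,-0.9],1],[[0,0,0],[0,0,0],1]]'; python3 -c "
from h import *
go(T,(-52,-15,26),np.pi/2)"
```

```text
clock: 22.0
position: [0.4244, -0.3391, 0.0989]
ee_rot: [-0.001, 0.066, 0.998, 0.001]
contact_force: [0.0, 0.0, -0.4]
width: 0.0115
gripper_force: 30.7
shift [-2.6 -0.9 72.9] turn [ 0.02 -0.03 -0.01] tool now [[-54.4 -14.2  98.9]]
```

```bash
python3 -m handwheel '[[[-2.5,-1,20],[0,0,0],1],[[0,0,25],[0,0,0],1],[[0,0,14],[0,0,0],1],[[0,0,7],[0,0,0],1],[[0,0,2],[0,0,0],1],[[0,0,0],[0,0,0],1]]'; python3 -m handwheel '[[[0,0,2],[0,0,0],1],[[0,0,0],[0,0,0],1]]'
```

```text
clock: 22.75
position: [0.4282, -0.3417, 0.0327]
ee_rot: [0.0, 0.065, 0.998, -0.0]
contact_force: [0.5, -1.0, -0.2]
width: 0.0112
gripper_force: 30.7
clock: 23.0
position: [0.428, -0.3415, 0.0305]
ee_rot: [0.0, 0.065, 0.998, -0.0]
contact_force: [-0.4, -0.1, -1.2]
width: 0.0117
gripper_force: 30.7
```

```bash
python3 -m handwheel '[[[0,0,1],[0,0,0],1],[[0,0,0],[0,0,0],1]]'|sed -n 2,4p
```

```text
position: [0.4279, -0.3414, 0.0293]
ee_rot: [0.0, 0.065, 0.998, 0.0]
contact_force: [-0.2, -0.2, -0.6]
```

```bash
python3 -m handwheel '[[[0,0,2],[0,0,0],1],[[0,0,0],[0,0,0],1]]'|sed -n 2,4p;  python3 -m handwheel '[[[0,0,1],[0,0,0],1],[[0,0,0],[0,0,0],1]]'|sed -n 2,4p
```

```text
position: [0.4278, -0.3413, 0.0271]
ee_rot: [-0.0, 0.065, 0.998, 0.0]
contact_force: [0.4, 0.5, -1.0]
position: [0.4279, -0.3413, 0.0262]
ee_rot: [-0.0, 0.065, 0.998, 0.0]
contact_force: [0.0, 1.1, -0.5]
```

```bash
python3 -m handwheel '[[[0,0,1],[0,0,0],1],[[0,0,0],[0,0,0],1]]'|sed -n 2,4p
```

```text
position: [0.428, -0.3414, 0.0252]
ee_rot: [0.0, 0.065, 0.998, 0.0]
contact_force: [1.0, -0.4, -0.6]
```

```bash
python3 -m handwheel '[[[0,0,1],[0,0,0],1],[[0,0,0],[0,0,0],1]]'|sed -n 2,4p
```

```text
position: [0.428, -0.3414, 0.0252]
ee_rot: [0.0, 0.065, 0.998, -0.0]
contact_force: [-1.6, 2.3, 6.1]
```

The comb is on the tray floor. I'll release it, rise, and go back for the middle comb.

```bash
python3 -m handwheel '[[[0,0,0],[0,0,0],0.3],[[0,0,0],[0,0,0],0.3],[[0,0,-10],[0,0,0],0.3],[[0,0,-35],[0,0,0],0.3],[[0,0,-45],[0,0,0],0.3],[[0,0,0],[0,0,0.96],0.3],[[0,0,0],[0,0,0.96],0.3],[[0,0,0],[0,0,0.96],0.3],[[0,0,0],[0,0,0.96],0.3],[[0,0,0],[0,0,0.96],0.3],[[0,0,0],[0,0,0.96],0.3],[[0,0,0],[0,0,0.96],0.3],[[0,0,0],[0,0,0.96],0.3],[[0,0,0],[0,0,0.96],0.3],[[0,0,0],[0,0,0.96],0.3],[[0,0,0],[0,0,0.96],0.3],[[0,0,0],[0,0,0.9],0.3],[[0,0,0],[0,0,0],0.3]]'; python3 -c "
from h import *
go(B,(6,0,110),0)"
```

```text
clock: 26.5
position: [0.428, -0.3415, 0.1148]
ee_rot: [0.0, 0.617, 0.787, 0.0]
contact_force: [-0.6, 0.2, 0.4]
width: 0.03
gripper_force: 0.0
shift [328.5 219.6   4.7] turn [0.   0.   0.03] tool now [[-212.7 -329.1  114.8]]
```

```bash
python3 -m handwheel '[[[25,17,0],[0,0,0],0.3],[[47,31,0],[0,0,0],0.3],[[48,32,0],[0,0,0],0.3],[[48,32,0],[0,0,0],0.3],[[48,32,0],[0,0,0],0.3],[[48,32,0],[0,0,0],0.3],[[40,27,0],[0,0,0],0.3],[[24,16,0],[0,0,0],0.3],[[0,0,0],[0,0,0],0.3],[[0,0,0],[0,0,0],0.3]]'
python3 - <<'E'
from h import *
go(B,(6,0,37),0)
im=vision.get_image("side")
cv2.imwrite("pics/s3.png",cv2.resize(im[120:360,240:510],None,fx=2.5,fy=2.5,interpolation=cv2.INTER_CUBIC))
E
```

```text
clock: 27.75
position: [0.5622, 0.0288, 0.1143]
ee_rot: [-0.0, 0.617, 0.787, -0.0]
contact_force: [-0.6, -0.1, 0.4]
width: 0.0298
gripper_force: 0.0
shift [ 1.1  0.9 77.3] turn [-0.01  0.    0.03] tool now [[  5.2  -1.1 114.3]]
```

View pics/s3.png

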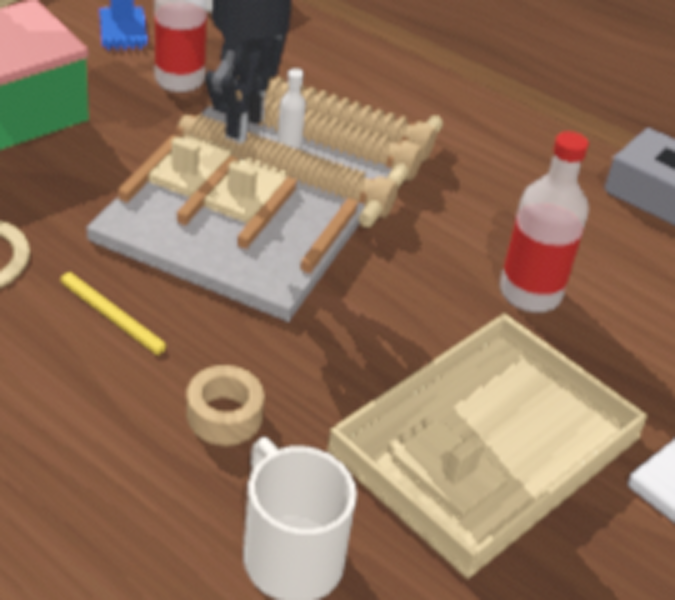

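The right comb lies flat in the tray's near half (450,470). The left and middle combs, the bottles and the glue haven't moved. I'll grasp the middle comb.

```bash
python3 -m handwheel '[[[1,0.5,30],[0,0,0],0.3],[[0,0,26],[0,0,0],0.3],[[0,0,14],[0,0,0],0.3],[[0,0,6],[0,0,0],0.3],[[0,0,0],[0,0,0],0.3]]' 30; python3 -m handwheel '[[[0,0,0],[0,0,0],1],[[0,0,0],[0,0,0],1],[[0,0,0],[0,0,0],1]]' 30; python3 -c "
from h import *
go(B,(6,0,38),0)"; python3 -m handwheel '[[[0,-3,0],[0,0,0],1],[[0,-4,-3],[0,0,0],1],[[0,0,-20],[0,0,0],1],[[0,0,-40],[0,0,0],1],[[0,0,0],[0,0,0],1]]';  python3 -c "
from h import *
go(T,(52,-15,100),np.pi/2)"
```

```text
clock: 28.42
position: [0.5631, 0.03, 0.0385]
ee_rot: [0.0, 0.617, 0.787, 0.0]
contact_force: [0.3, 0.6, -0.5]
width: 0.0302
gripper_force: 0.0
clock: 28.8
position: [0.5637, 0.0303, 0.0392]
ee_rot: [0.001, 0.617, 0.787, 0.001]
contact_force: [1.1, -0.3, 3.3]
width: 0.0112
gripper_force: 31.1
shift [-0.1 -1.   1.2] turn [0.02 0.01 0.02] tool now [[ 7.   0.1 39.2]]
clock: 29.42
position: [0.5571, 0.0286, 0.1035]
ee_rot: [0.002, 0.617, 0.787, 0.001]
contact_force: [0.4, -0.2, -1.1]
width: 0.0115
gripper_force: 30.5
shift [-364.9 -117.5    3.6] turn [  0.02   0.03 -11.45] tool now [[ 29.1 367.6 103.5]]
```

```bash
python3 -m handwheel '[[[-25,-8,0],[0,0,0],1],[[-52,-17,0],[0,0,0],1],[[-54,-17,0],[0,0,0],1],[[-54,-17,0],[0,0,0],1],[[-54,-17,0],[0,0,0],1],[[-54,-18,0],[0,0,0],1],[[-44,-14,0],[0,0,0],1],[[-25,-8,0],[0,0,-0.5],1],[[0,0,0],[0,0,-1],1],[[0,0,0],[0,0,-1],1],[[0,0,0],[0,0,-1],1],[[0,0,0],[0,0,-1],1],[[0,0,0],[0,0,-1],1],[[0,0,0],[0,0,-1],1],[[0,0,0],[0,0,-1],1],[[0,0,0],[0,0,-1],1],[[0,0,0],[0,0,-1],1],[[0,0,0],[0,0,-1],1],[[0,0,0],[0,0,-0.95],1],[[0,0,0],[0,0,0],1]]'; python3 -c "
from h import *
go(T,(52,-15,28),np.pi/2)"
```

```text
clock: 31.92
position: [0.5282, -0.3495, 0.0995]
ee_rot: [-0.002, 0.066, 0.998, 0.001]
contact_force: [-0.1, 0.0, -0.6]
width: 0.0114
gripper_force: 30.4
shift [-2.5 -4.2 71.5] turn [ 0.02 -0.03 -0.02] tool now [[ 49.8 -11.   99.5]]
```

```bash
python3 -m handwheel '[[[-1.5,-4,20],[0,0,0],1],[[0,0,25],[0,0,0],1],[[0,0,14],[0,0,0],1],[[0,0,7],[0,0,0],1],[[0,0,4],[0,0,0],1],[[0,0,0],[0,0,0],1],[[0,0,1],[0,0,0],1],[[0,0,0],[0,0,0],1]]'|sed -n 2,4p; python3 -m handwheel '[[[0,0,1],[0,0,0],1],[[0,0,0],[0,0,0],1]]'|sed -n 2,4p
```

```text
position: [0.5307, -0.3548, 0.0307]
ee_rot: [0.0, 0.066, 0.998, -0.0]
contact_force: [0.6, 0.7, -0.5]
position: [0.5304, -0.3546, 0.0293]
ee_rot: [-0.0, 0.066, 0.998, 0.0]
contact_force: [0.7, -0.1, -0.8]
```

```bash
python3 -m handwheel '[[[0,0,1],[0,0,0],1],[[0,0,0],[0,0,0],1]]'|sed -n 2,4p
```

```text
position: [0.5304, -0.3546, 0.0281]
ee_rot: [-0.0, 0.066, 0.998, 0.0]
contact_force: [0.4, -0.9, -0.6]
```

```bash
python3 -m handwheel '[[[0,0,1.2],[0,0,0],1],[[0,0,0],[0,0,0],1]]'|sed -n 2,4p; python3 -m handwheel '[[[0,0,1],[0,0,0],1],[[0,0,0],[0,0,0],1]]'|sed -n 2,4p
```

```text
position: [0.5304, -0.3546, 0.0269]
ee_rot: [-0.0, 0.066, 0.998, 0.0]
contact_force: [0.3, 0.2, -1.4]
position: [0.5306, -0.3547, 0.0263]
ee_rot: [0.0, 0.066, 0.998, -0.0]
contact_force: [-0.0, 0.2, 0.6]
```

```bash
python3 -m handwheel '[[[0,0,0.6],[0,0,0],1],[[0,0,0],[0,0,0],1]]'|sed -n 2,4p; python3 -m handwheel '[[[0,0,0],[0,0,0],0.3],[[0,0,0],[0,0,0],0.3],[[0,0,-10],[0,0,0],0.3],[[0,0,-35],[0,0,0],0.3],[[0,0,-45],[0,0,0],0.3],[[0,0,-45],[0,0,0],0.3],[[50,0,0],[0,0,0],0.3],[[50,0,0],[0,0,0],0.3],[[50,0,0],[0,0,0],0.3],[[0,0,0],[0,0,0],0.3],[[0,0,0],[0,0,0],0.3]]'
python3 - <<'E'
from h import *
a=vision.get_image("top")[100:260,262:482];b=vision.get_image("side")[120:360,240:510]
r=lambda i,f:cv2.resize(i,None,fx=f,fy=f,interpolation=cv2.INTER_CUBIC)
a=r(a,3.6)[:,:400*2];cv2.imwrite("pics/t4.png",a[:580]);cv2.imwrite("pics/s4.png",r(b,2.5))
E
```

```text
position: [0.5306, -0.3548, 0.0263]
ee_rot: [0.0, 0.066, 0.998, -0.0]
contact_force: [-1.9, 1.0, 5.3]
clock: 35.55
position: [0.3825, -0.3357, 0.1613]
ee_rot: [0.001, 0.066, 0.998, -0.001]
contact_force: [0.2, 0.2, 0.9]
width: 0.0299
gripper_force: 0.0
```

View pics/t4.png

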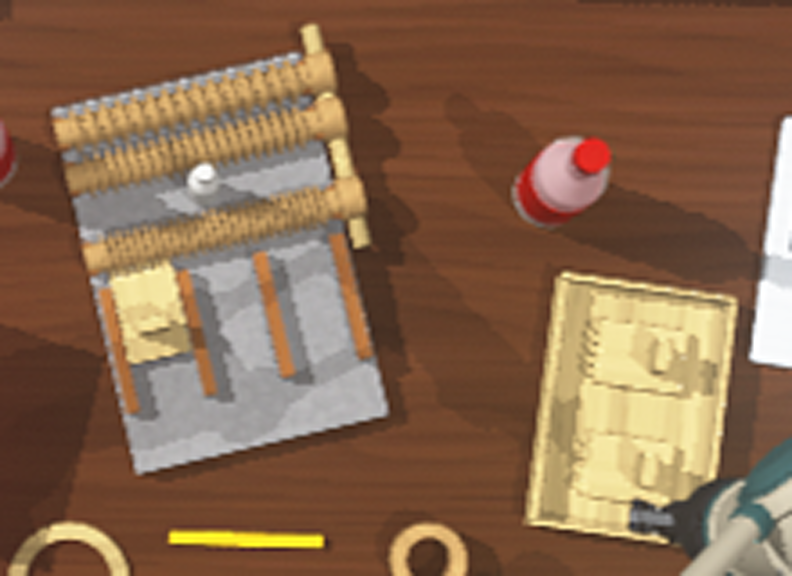

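View pics/s4.png

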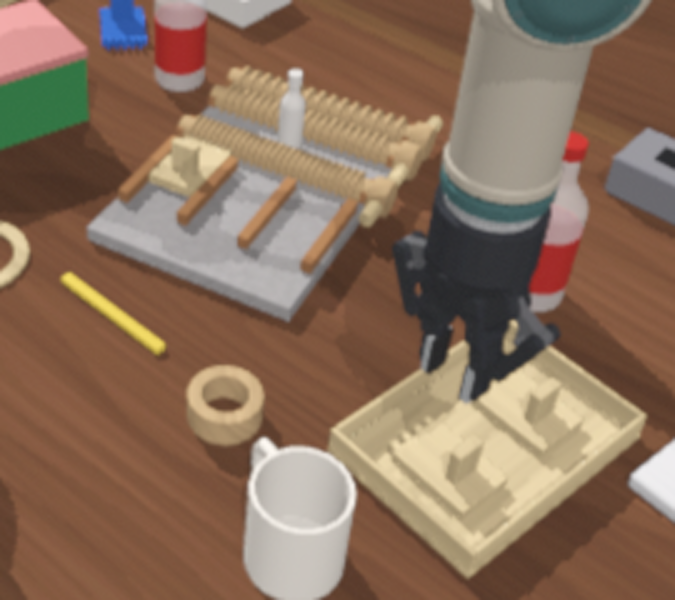

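The left comb is meshed in the screw (top view 150,270). Both other combs lie flat and apart in the tray (top view 640,355 and 620,470). The rest of the scene is as it was, and the gripper is clear at z = 0.16 m.

```bash
python3 -c "
from rig import manip;print(manip.sign_off())"
```

```text
the job is handed in; nothing more can be done
None
```

The job is handed in: I slid all three combs up left to right, the left comb is meshed in the screw thread, and the middle and right combs lie flat and apart in the tray, with about 36 s of the 70 s used.

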